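Seat a bayonet beacon in the spring-return test dock and hold it

ROBOT

A 6-joint arm with a two-finger parallel gripper is mounted at the origin on a cart in front of the work surface, level with it; the furniture and walls round the work are solid. World frame = base frame: x ahead of the robot, y to its left, z up, the work surface at z = 0. Lengths are in mm, angles in rad, forces in N, time in s.
With the tool pointing down it reaches from about 300 to 875 mm from the base axis. Payload 4.2 kg.
Tool frame: the origin (TCP) lies at the very end of the fingers, on their centre line; the grasp point (between the pads) lies bot.grip_point_offset behind it (bot.grip_point_offset is the distance from the TCP to the grasp point, in mm); z points along the fingers, y is the line along which they close (so a half turn about z gives the same grasp; the last joint's range is limited). The gripper opens to 85 mm and grips with 20 to 120 N. Pads are 22 mm wide; open, the fingers measure 114 mm over their backs; the gripper's body (76 mm by 85 mm) begins 54 mm behind the grasp point. The pads swing forward as they close: fully open they stand 13 mm farther back than shut.
Start: joints at [-1.237, 0.32, 1.565, -0, 1.257, -0.02], TCP at [199.221, -539.4, 231.338] pointing down, gripper open.
Joint ranges: [-3.11, 3.11], [-0.84, 2.01], [0.21, 2.61], [-1.34, 4.49], [0.05, 2.63], [-2.56, 2.56]. Speed limits (rad/s): [2.57, 2.57, 3.14, 3.14, 3.14, 3.14].

INTERFACE

Orientations are given as a rotation vector (axis times angle).
In Python, from rig import status, eyes, ticket, bot gives the robot as it stands.
- The arm moves only by the tool step_arm, never from a script. Its argument "deltas" is a list of rows, each a list of 5 numbers: the closure, from 0 (fully open) to 1 (shut), then the shift along the tool's x, y, z in cm, then the turn about the tool's z in degrees. In form: [[hand, tx, ty, tz, spin], ...]. A call has exactly 8 rows; each row shifts and turns the commanded pose from where the row before left it, along the tool's axes as they then stand; what a row does not reach is not made up. A row lasts 1/8 s, in which the tool goes at most 62.5 mm and 10.7 degrees, less where a joint would pass 70% of its speed; a pose out of reach is approached as far as the arm can. A call with a gripper value outside its range is refused whole. The fingers move at their own pace and stop on an object; the grip force is fixed at half the most. Time passes only in rows, so rows that do not move let the fingers close, or fill a call up. It gives the time, the measured TCP pose, the force, the opening and the grip force at its end, in the units of the state.
- status.get_obs(): the state, without advancing time (a new reading comes with each control period).
- eyes.capture(name): name is "scene" or "side" or "wrist"; returns a dict with "frame" (480x640x3 uint8, red, green, blue), "depth" (480x640 float32, mm along the optical axis (not along the pixel's ray), 0 where there is no reading), "camera_matrix" (3x3 intrinsics, pixels), "distortion" ([k1, k2, p1, p2, k3] as OpenCV has them; the pictures are not rectified), "world_from_camera" (4x4, takes a point from camera to world coordinates); the wrist camera has in their place "tool_from_camera" (4x4, takes a point from camera to tool coordinates, whose origin is the TCP and whose axes are the flange's). Camera axes: x right, y down, z forward; pixel columns grow to the right and rows downward; lengths in mm; the calibration is good to about 2 mm. A picture is of the moment at which its call begins: read the wrist's pose just before it.
- ticket.sign_off(): hands the job in; it is judged then, once.
Trained networks look in the newest picture that a camera, given by its name, has taken for a name from the list of things; names that differ only in an ending like _2 or _b are one class to them, and where a whole thing is asked for, a point or a joint stands for the part that bears it (a point fixed in the world has none). Each returns a list of dicts, best first, with "conf" (0 to 1); they miss things now and then, are a little off and sometimes report something else, mostly with a low value. They report only what shows in the picture. A call takes as long as a camera call. They do not tell look-alikes from the thing itself.
- eyes.find_in(camera, thing): "xy" ([column, row] in pixels, amid what is visible of it).
The state is a dict: "time_s": time; "q": joint angles; "dq": joint speeds; "joint_efforts": joint torques, N m; "tool_pos": TCP position; "tool_rot": TCP orientation; "wrist_force": force on the tool from outside, world axes, zero at the start; "ft_torque": the same for the moment, N m; "width": opening from 0.0 (shut) to 1.0 (fully open); "grasp_force": force on a finger pad.
Only numpy, scipy, OpenCV 4.12 (cv2) and the standard library are available. Lean on these libraries where they do the work, as an engineer would, in place of code of your own. Each camera call takes 0.05 s, during which the arm holds its last target. There are 200 camera calls.

TASK

Test the orange signal beacon in the blue test dock: pick it up, put its neck into the dock's mouth with the two pins in the two notches, push it down against the spring, and twist it a quarter turn clockwise (seen from above) to the stop. The dock springs back if let go, so finish while still holding the beacon pressed fully home and turned to the stop; leave the green beacon, the screwdriver and the brass weight where they are.

Things in the scene. Friction and masses are not known exactly. Their poses are not given: they have to be found in the camera images.
- amber_beacon: orange signal beacon standing upright, 86 mm tall, 0.14 kg. Origin: centre of the underside; z up. Grey neck 36 mm diameter, z 0-26 mm, with two brass pins (6 mm wide, z 3-13 mm, round below) along +x and -x, tips 23 mm from the axis; 50 mm diameter body z 26-80 (orange lens z 34-80), black cap to 86. White line across the cap is in line with the pins. Both halves alike: fits either way round.
- green_beacon: bystander: the same beacon with a green lens, 50 mm diameter, 86 mm tall, standing upright; origin at the centre of its underside. Orange and green may stand in either place.
- dock: test dock, fixed to the table: blue box 110 x 110 mm, 44 mm high, aluminium ring round the mouth in its top. Origin: centre of its underside, on the mouth's vertical axis. x axis runs through the two notches; white marks on the blue top are in line with them. Inside is a spring plate on which the neck lands, with brass forks for the pins.
- mouth (a point): centre of the mouth, level with the ring's top, 45 mm above the table, axes as the dock's. Hole 39.6 mm diameter, two notches 9 mm wide along +x and -x; ring 6 mm thick. The neck's underside meets the spring plate 16 mm below this point; pressed 3 mm farther the pins come free under the ring and it can turn; 24 mm below is the bottom stop.
- fork (a point): centre of the spring plate's top, on the mouth's axis; goes down and turns with the plate. x along the forks (8 mm gap for the 6 mm pins). At rest 16 mm below the mouth and in line with the notches.
- press (a joint): how far the spring plate is pressed down, m: 0 at rest, 0.008 at the bottom stop; about 4 N to start, 10 N at the bottom. Springs back up when released.
- turn (a joint): how far the forks are turned clockwise seen from above, rad: 0 at rest, 1.47 at the stop. A torsion spring (0.03 N m at rest, 0.12 at the stop) turns them back when released. The pins have 0.05 rad play in the forks (up to 0.2 with the neck off-centre in the hole), so the beacon itself turns about 1.52, at most 1.7, from the notches.
- screwdriver: bystander: flat screwdriver with red handle, 215 mm long, lying on the table; origin at the centre of its underside
- weight: bystander: small brass weight with a knob, 37 mm diameter, 47 mm high, standing on the table; origin at the centre of its underside
There are look-alikes about, which are no part of the job. What is shaped like the amber_beacon but pink, purple or turquoise is not meant.

How it is judged (in metres and radians):
On the way, in this order (a step that is already met when the one before it is completed fails the run):
1. the orange beacon is lifted clear of the table in the gripper (height (world z) of amber_beacon above 0.04 m and contact force between the fingers and amber_beacon above 1 N), for 0.1 s.
2. the beacon is pushed into the dock against the spring, pins in the forks, before it is turned (value of joint press above 0.0025 m and value of joint turn below 0.35 rad and horizontal distance between amber_beacon and mouth below 0.004 m and z of amber_beacon in the frame of dock below 0.028 m and angle between the x axis of amber_beacon and the x axis of fork, either way round below 0.3 rad and angle between amber_beacon's own z axis and vertical below 0.1 rad), for 0.05 s.
At the end, for the whole second after the job is handed in: The gripper still holds the orange beacon, upright within 0.1 rad and still, in the dock: axis within 4 mm of the mouth's, pins in the forks (0.3 rad), neck 17 mm or more below the mouth, plate pressed over 5 of 8 mm, forks turned over 1.27 of 1.47 rad (value of joint press above 0.005 m and value of joint turn above 1.27 rad and contact force between the fingers and amber_beacon above 2 N and linear speed of amber_beacon below 0.03 m/s and horizontal distance between amber_beacon and mouth below 0.004 m and z of amber_beacon in the frame of dock below 0.028 m and angle between the x axis of amber_beacon and the x axis of fork, either way round below 0.3 rad and angle between amber_beacon's own z axis and vertical below 0.1 rad); the arm keeps its last pose, push and grip.
It fails at once if the green beacon was disturbed (distance of green_beacon from where it was at the start of the episode above 0.02 m).
It fails at once if the screwdriver was disturbed (distance of screwdriver from where it was at the start of the episode above 0.02 m).
It fails at once if the brass weight was disturbed (distance of weight from where it was at the start of the episode above 0.02 m).
It also fails if it takes over 45 s, if anything falls off the work surface, if the arm or the gripper's body presses on something with over 40 N, if the wrist force passes 120 N, or if a joint passes its speed limit or range.

## Working session

There is one attempt and no reset: what is moved stays moved. The work goes in short steps, Python scripts to look and compute and a tool call to move; the robot and the scene stay as the last step left them, time stands still between calls to the robot, and variables do not carry over. Pictures are saved under pics/ and viewed, at most 10 in all, crops included, and the job is handed in when it is done.

Besides the shell and the picture viewer there is one more tool, called after "Call:" as name(argument=value, ...) on one line, values as JSON. step_arm: Moves the arm, as the interface text tells. Its arguments: {"type":"object","properties":{"deltas":{"type":"array"}},"required":["deltas"]}

```bash
mkdir -p pics; ls; cat > h.py <<'E'
import numpy as np, cv2
from rig import status, eyes, ticket, bot
from scipy.spatial.transform import Rotation as R
def cap(n):
    s=status.get_obs(); c=eyes.capture(n)
    if n=='wrist':
        T=np.eye(4);T[:3,:3]=R.from_rotvec(s['tool_rot']).as_matrix();T[:3,3]=s['tool_pos']
        c['W']=T@np.array(c['tool_from_camera'])
    else: c['W']=np.array(c['world_from_camera'])
    return c
def ray(c,uv):
    p=cv2.undistortPoints(np.array(uv,float).reshape(-1,1,2),np.array(c['camera_matrix']),np.array(c['distortion'])).reshape(-1,2)
    return np.c_[p,np.ones(len(p))]
def onz(c,uv,z):
    d=ray(c,uv)@c['W'][:3,:3].T; o=c['W'][:3,3]
    return o+d*((z-o[2])/d[:,2])[:,None]
def save(c,n,box=None,f=1):
    im=c['frame'][:,:,::-1]
    if box: x0,y0,x1,y1=box; im=im[y0:y1,x0:x1]
    cv2.imwrite('pics/'+n,cv2.resize(im,None,fx=f,fy=f,interpolation=cv2.INTER_CUBIC))
E
python3 - <<'E'
from h import *
s=status.get_obs();print(s['time_s'],s['tool_pos'],s['tool_rot'],bot.grip_point_offset)
ims=[]
for n in('scene','side'):
    c=cap(n); save(c,n+'.png')
    for t in('amber_beacon','green_beacon','dock','weight','screwdriver'):
        for r in eyes.find_in(n,t)[:5]:
            u,v=r['xy'];z=c['depth'][int(v),int(u)]
            p=c['W'][:3,:3]@(ray(c,[u,v])[0]*z)+c['W'][:3,3]
            print(n,t,round(r['conf'],2),np.round([u,v]),p.round())
E
```

```text
pics
0.0 [ 199.0424398  -538.94803185  230.47400611] [-3.09085791e+00 -5.52463712e-01  4.68704446e-04] 18.700000000000003
scene amber_beacon 0.82 [285. 316.] [481. 238.  75.]
scene amber_beacon 0.75 [376. 266.] [431.  61.  73.]
scene amber_beacon 0.61 [295. 266.] [538. 134.  73.]
scene amber_beacon 0.61 [334. 296.] [447. 160.  72.]
scene green_beacon 0.76 [208. 325.] [562. 307.  73.]
scene dock 0.92 [420. 225.] [ 438. -137.   41.]
scene weight 0.55 [378. 185.] [ 600. -271.   22.]
scene screwdriver 0.82 [180. 312.] [660. 277.  23.]
side amber_beacon 0.94 [280. 236.] [448.  10.  59.]
side amber_beacon 0.8 [324. 220.] [548.  90.  59.]
side amber_beacon 0.8 [286. 216.] [461. 116.  59.]
side amber_beacon 0.69 [304. 205.] [504. 193.  56.]
side green_beacon 0.97 [331. 192.] [576. 268.  58.]
side dock 0.67 [282. 292.] [ 450. -199.   43.]
side weight 0.72 [378. 327.] [ 610. -303.   28.]
side screwdriver 0.79 [368. 211.] [668. 224.  20.]
```

View pics/scene.png

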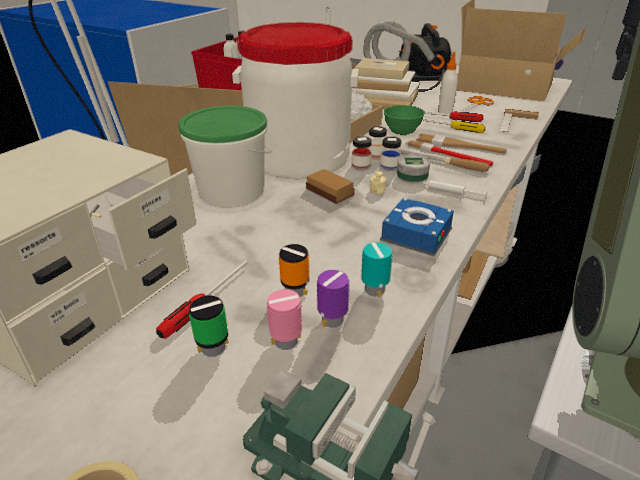

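View pics/side.png

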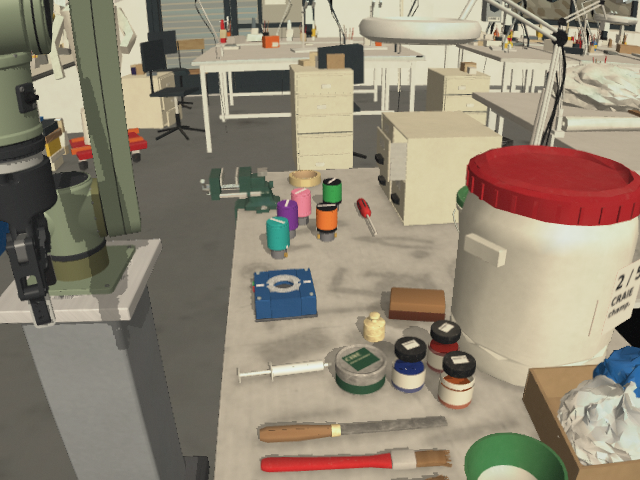

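```bash
python3 - <<'E'
from h import *
c=cap('scene');print('mouth',onz(c,[[420,216]],45).round(),'amber cap, turq,purple',onz(c,[[294,252],[377,249],[333,280]],86).round())
c=cap('side');print('mouth',onz(c,[[283,283]],45).round(),'cap',onz(c,[[327,207],[278,222],[287,204]],86).round())
c=cap('wrist');print(np.array(c['tool_from_camera']).round(2),c['camera_matrix'])
E
```

```text
mouth [[ 449. -162.   45.]] amber cap, turq,purple [[552. 117.  86.]
 [442.  36.  86.]
 [460. 143.  86.]]
mouth [[ 452. -169.   45.]] cap [[555.  98.  86.]
 [443.  23.  86.]
 [463. 126.  86.]]
[[   0.     -0.96   -0.29   75.12]
 [   1.      0.     -0.     -0.27]
 [   0.     -0.29    0.96 -142.5 ]
 [   0.      0.      0.      1.  ]] [[367.51650401   0.         323.37562546]
 [  0.         367.51650401 235.05918379]
 [  0.           0.           1.        ]]
```

Call:
step_arm(deltas=[[0,4.5,-3.3,0,0],[0,4.5,-3.3,0,0],[0,4.5,-3.3,0,0],[0,4.5,-3.3,0,0],[0,4.5,-3.3,0,0],[0,4.5,-3.3,0,0],[0,4.5,-3.3,0,0],[0,4.5,-3.3,0,0]])

```text
time_s: 1.75
tool_pos: [446.4, -165.5, 231.6]
tool_rot: [3.092, 0.553, 0.001]
wrist_force: [0.6, -1.1, -0.4]
width: 0.995
grasp_force: 0.0
```

```bash
python3 - <<'E'
from h import *
c=cap('wrist');s=status.get_obs();print(s['time_s'],s['tool_pos'],s['tool_rot'],s['q'])
save(c,'w1.png'); np.savez('w1.npz',**{k:c[k] for k in('frame','depth','W')})
for t in('dock','mouth','amber_beacon'): print(t,[(r['conf'],r['xy']) for r in eyes.find_in('wrist',t)][:3])
E
```

```text
1.8 [ 449.57679219 -160.36130597  231.59385444] [-3.0879142  -0.55783777 -0.00749608] [-0.37048224  0.16424615  1.77644259  0.00605272  1.1987595   0.84067114]
dock [(0.76, [324.9, 193.8])]
mouth [(0.96, [327.6, 196.2])]
amber_beacon [(0.81, [13.9, 68.8]), (0.74, [90.8, 133.3])]
```

View pics/w1.png

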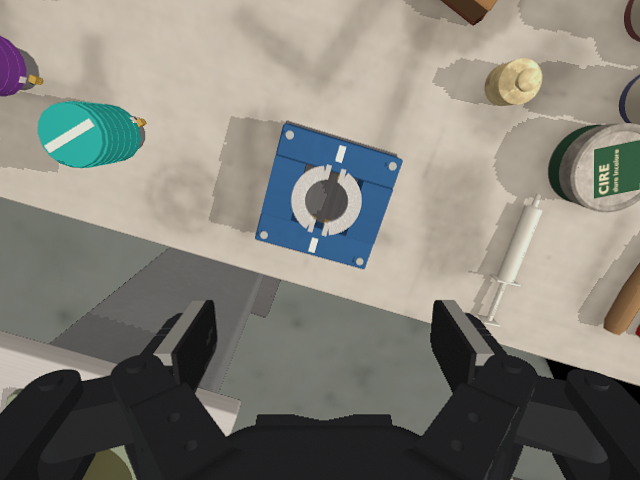

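```bash
cat >> h.py <<'E'
def dock(c,off=0):
    hsv=cv2.cvtColor(c['frame'],cv2.COLOR_RGB2HSV)
    m=cv2.inRange(hsv,(100,120,40),(125,255,255))
    n,l,st,_=cv2.connectedComponentsWithStats(cv2.morphologyEx(m,cv2.MORPH_CLOSE,np.ones((15,15))))
    k=1+st[1:,4].argmax(); hull=cv2.convexHull(np.argwhere(l==k)[:,::-1].astype(np.int32))
    inside=np.zeros_like(m);cv2.fillConvexPoly(inside,hull,255);inside=cv2.erode(inside,np.ones((9,9)))
    w=cv2.inRange(hsv,(0,0,150),(180,60,255))&inside
    n,l,st,ce=cv2.connectedComponentsWithStats(w)
    big=1+st[1:,4].argmax()
    print([(st[i,4],ce[i].round(1)) for i in range(1,n) if st[i,4]>15])
    el=cv2.fitEllipse(cv2.convexHull(np.argwhere(np.isin(l,[i for i in range(1,n) if np.linalg.norm(ce[i]-ce[big])<30]))[:,::-1].astype(np.float32)))
    print('ring',el, onz(c,[el[0]],45).round(1))
    return [(st[i,4],onz(c,[ce[i]],44)[0].round(1)) for i in range(1,n) if st[i,4]>15]
E
python3 - <<'E'
from h import *
c=cap('wrist');s=status.get_obs();print(s['time_s'],s['tool_pos'],s['tool_rot'])
for r in dock(c):print(r)
c['W']=np.load('w1.npz')['W'];dock(c)
E
```

```text
2.0 [ 445.25735612 -167.14262383  231.28892005] [ 3.09186926e+00  5.54051487e-01 -7.78552710e-04]
[(np.int32(62), array([288.8, 133.2])), (np.int32(128), array([339.9, 152.3])), (np.int32(48), array([391.9, 164.6])), (np.int32(1109), array([306.2, 192.9])), (np.int32(1068), array([345.1, 204.5])), (np.int32(31), array([263.3, 232.7])), (np.int32(88), array([312.5, 242.5])), (np.int32(22), array([358.3, 259.3]))]
ring ((316.24822998046875, 196.2930908203125), (49.68342590332031, 66.65984344482422), 15.541558265686035) [[ 453.6 -156.3   45. ]]
(np.int32(62), array([ 497. , -115.1,   44. ]))
(np.int32(128), array([ 497.4, -162.3,   44. ]))
(np.int32(48), array([ 503.5, -209.3,   44. ]))
(np.int32(1109), array([ 453.2, -146.7,   44. ]))
(np.int32(1068), array([ 455.5, -183.7,   44. ]))
(np.int32(31), array([ 403.7, -121.7,   44. ]))
(np.int32(88), array([ 410.7, -168.1,   44. ]))
(np.int32(22), array([ 410.1, -215. ,   44. ]))
[(np.int32(62), array([288.8, 133.2])), (np.int32(128), array([339.9, 152.3])), (np.int32(48), array([391.9, 164.6])), (np.int32(1109), array([306.2, 192.9])), (np.int32(1068), array([345.1, 204.5])), (np.int32(31), array([263.3, 232.7])), (np.int32(88), array([312.5, 242.5])), (np.int32(22), array([358.3, 259.3]))]
ring ((316.24822998046875, 196.2930908203125), (49.68342590332031, 66.65984344482422), 15.541558265686035) [[ 454.5 -155.4   45. ]]
```

```bash
sed -i 's/\[i for i in range(1,n) if np.linalg.norm(ce\[i\]-ce\[big\])<30\]/[i for i in range(1,n) if st[i,4]>400]/' h.py
cat >> h.py <<'E'
def dockfit(c):
    r=dock(c); small=np.array([p[1][:2] for p in r if p[0]<400])
    if len(small)==6:
        mid=small.mean(0); a=small-mid
        # template: screws (±47,±47), marks (±44,0): fit rotation
        ref=np.array([[np.sign(x) if abs(x)>20 else 0,np.sign(y) if abs(y)>20 else 0] for x,y in a])*47
        ref[ref[:,1]==0]*=43.5/47
        print('fit',mid,np.degrees(np.arctan2((ref[:,0]*a[:,1]-ref[:,1]*a[:,0]).sum(),(ref*a).sum())))
E
python3 - <<'E'
from h import *
for i in range(2):
    c=cap('wrist');s=status.get_obs();print(s['time_s'],s['tool_pos'],s['tool_rot'])
    dockfit(c)
E
```

```text
2.05 [ 444.98885974 -167.61541227  231.29511877] [ 3.09237740e+00  5.51880008e-01 -6.61856482e-04]
[(np.int32(59), array([288.1, 132.3])), (np.int32(128), array([339.1, 151.3])), (np.int32(50), array([391. , 163.7])), (np.int32(1121), array([305.4, 192.2])), (np.int32(1078), array([344.6, 203.8])), (np.int32(32), array([262.4, 232.2])), (np.int32(88), array([311.9, 241.8])), (np.int32(25), array([357.6, 258.6]))]
ring ((324.77642822265625, 197.96775817871094), (70.18407440185547, 71.53166961669922), 27.539949417114258) [[ 454.4 -164.9   45. ]]
fit [ 453.7        -165.18333333] 3.808931508310905
2.1 [ 444.88423685 -167.94571225  231.31200984] [ 3.09261554e+00  5.50553237e-01 -5.00946943e-04]
[(np.int32(60), array([287.5, 132. ])), (np.int32(127), array([338.6, 150.9])), (np.int32(51), array([390.5, 163.1])), (np.int32(1117), array([305. , 191.7])), (np.int32(1072), array([344. , 203.3])), (np.int32(31), array([262.3, 231.7])), (np.int32(89), array([311.6, 241.4])), (np.int32(23), array([357.6, 258.1]))]
ring ((324.32586669921875, 197.57809448242188), (70.1471176147461, 71.06731414794922), 34.178955078125) [[ 454.4 -164.8   45. ]]
fit [ 453.71666667 -165.2       ] 3.8749972906299357
```

Call:
step_arm(deltas=[[0,3.3,-3.7,0,0],[0,3.3,-3.7,0,0],[0,3.3,-3.7,0,0],[0,3.3,-3.7,0,0],[0,3.3,-3.7,0,0],[0,3.2,-3.6,0,0],[0,0,0,0,0],[0,0,0,0,0]])

```text
time_s: 3.1
tool_pos: [553.4, 107.0, 231.1]
tool_rot: [3.092, 0.551, -0.001]
wrist_force: [-0.3, -1.2, -0.0]
width: 1.003
grasp_force: 0.0
```

```bash
cat >> h.py <<'E'
def cap_line(c,uv,z):
    # white line on the cap near uv
    hsv=cv2.cvtColor(c['frame'],cv2.COLOR_RGB2HSV); m=cv2.inRange(hsv,(0,0,130),(180,70,255))
    mk=np.zeros_like(m);cv2.circle(mk,(int(uv[0]),int(uv[1])),35,255,-1)
    return m,mk
E
python3 - <<'E'
from h import *
c=cap('wrist');s=status.get_obs();print(s['time_s'],s['tool_pos'],s['tool_rot'],s['q'])
save(c,'w2.png'); np.savez('w2.npz',**{k:c[k] for k in('frame','depth','W')})
for r in eyes.find_in('wrist','amber_beacon'): print(r['conf'],r['xy'],onz(c,[r['xy']],60).round())
E
```

```text
3.15 [553.32715357 106.78703719 231.22859717] [ 3.09253209e+00  5.49628451e-01 -1.15396072e-03] [ 1.70578730e-01  3.02018209e-01  1.59055903e+00 -6.34290256e-04
  1.24974706e+00  1.38979337e+00]
0.9 [314.0, 210.9] [[551. 115.  60.]]
0.9 [352.4, 337.5] [[445.  37.  60.]]
0.7 [259.4, 287.9] [[464. 138.  60.]]
0.66 [180.3, 229.5] [[494. 221.  60.]]
```

View pics/w2.png

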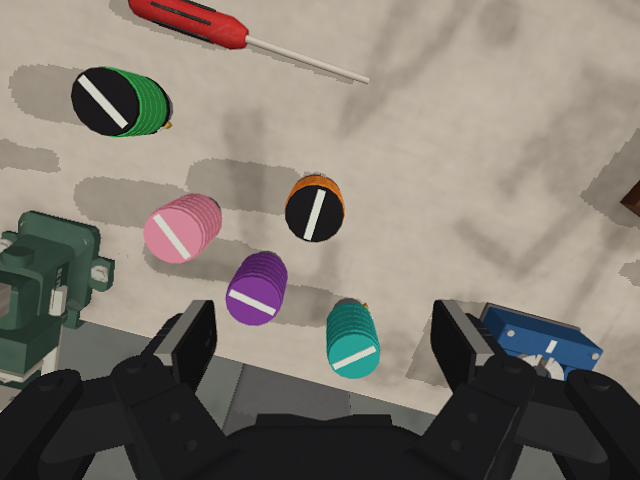

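```bash
cat >> h.py <<'E'
def capfit(c,uv,z,r=45):
    hsv=cv2.cvtColor(c['frame'],cv2.COLOR_RGB2HSV); mk=np.zeros(hsv.shape[:2],np.uint8);cv2.circle(mk,tuple(map(int,uv)),r,255,-1)
    blk=cv2.morphologyEx(cv2.inRange(hsv,(0,0,0),(180,255,70))&mk,cv2.MORPH_OPEN,np.ones((3,3)))
    n,l,st,ce=cv2.connectedComponentsWithStats(blk)
    ids=[i for i in range(1,n) if st[i,4]>150]; print([(st[i,4],ce[i].round()) for i in ids])
    hull=cv2.convexHull(np.argwhere(np.isin(l,ids))[:,::-1].astype(np.float32))
    el=cv2.fitEllipse(hull); hm=np.zeros_like(mk);cv2.fillConvexPoly(hm,hull.astype(np.int32),255)
    w=cv2.inRange(hsv,(0,0,120),(180,90,255))&hm
    pts=onz(c,np.argwhere(w)[:,::-1].astype(float),z)[:,:2]
    u,sv,vt=np.linalg.svd(pts-pts.mean(0)); a=np.degrees(np.arctan2(vt[0,1],vt[0,0]))
    print('ellipse',el,'centre',onz(c,[el[0]],z).round(1),'line mid',pts.mean(0).round(1),'len',sv,'angle',a%180)
E
python3 - <<'E'
from h import *
c=cap('wrist');s=status.get_obs();print(s['time_s'],s['tool_pos'],s['tool_rot'])
save(c,'crop.png',(255,150,375,270),4)
capfit(c,(315,213),86)
E
```

```text
3.25 [553.38640521 106.88911375 231.43913681] [ 3.09284226e+00  5.49284736e-01 -2.40171367e-04]
[(np.int32(2106), array([314., 213.]))]
ellipse ((313.6719970703125, 213.00222778320312), (56.155517578125, 57.73188781738281), 100.7637710571289) centre [[555.6 116.2  86. ]] line mid [554.8 115.6] len [247.14157929  36.41726317] angle 3.178768381321362
```

View pics/crop.png

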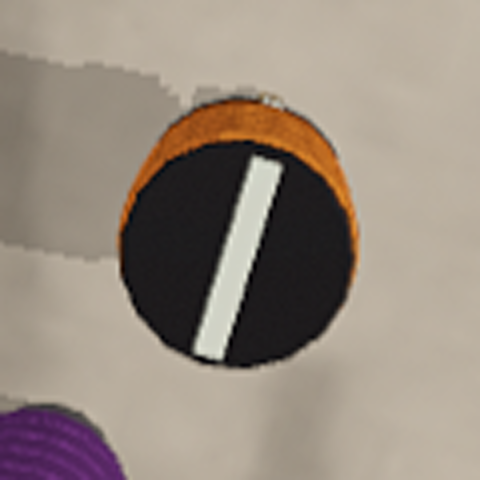

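Call:
step_arm(deltas=[[0,0.5,-0.8,0,0],[0,0,0,0,-10],[0,0,0,3,-10],[0,0,0,4,0],[0,0,0,4,0],[0,0,0,4,0],[0,0,0,3,0],[0,0,0,1.2,0]])

```text
time_s: 4.25
tool_pos: [554.7, 117.6, 37.7]
tool_rot: [-2.949, -1.081, 0.004]
wrist_force: [0.2, -0.8, 0.1]
width: 0.998
grasp_force: 0.0
```

Call:
step_arm(deltas=[[0,0,0,0,0],[0.3,0,0,0,0],[0.5,0,0,0,0],[0.7,0,0,0,0],[1,0,0,0,0],[1,0,0,0,0],[1,0,0,0,0],[1,0,0,0,0]])

```text
time_s: 5.25
tool_pos: [556.6, 117.9, 40.8]
tool_rot: [2.949, 1.081, 0.004]
wrist_force: [0.0, -0.7, 6.0]
width: 0.57
grasp_force: 61.5
```

Call:
step_arm(deltas=[[1,0,0,-1,0],[1,0,0,-2,0],[1,0,0,-3,0],[1,0,0,-3,0],[1,0,0,-2,0],[1,0,0,0,0],[1,0,0,0,0],[1,0,0,0,0]])

```text
time_s: 6.25
tool_pos: [554.8, 117.6, 148.1]
tool_rot: [-2.949, -1.081, 0.004]
wrist_force: [-0.1, -0.8, -0.7]
width: 0.574
grasp_force: 62.1
```

```bash
python3 - <<'E'
from h import *
for i in range(3): s=status.get_obs();c=cap('wrist');print(s['time_s'],s['tool_pos'],s['tool_rot'],s['q'],s['wrist_force'],s['width'])
save(c,'w3.png'); np.savez('w3.npz',**{k:c[k] for k in('frame','depth','W')})
E
```

```text
6.25 [554.84398671 117.61176286 148.06181271] [-2.94930451 -1.08127993  0.00394342] [ 1.88653170e-01  3.73347811e-01  1.70576562e+00 -1.01400359e-04
  1.06500900e+00  1.05668789e+00] [-0.13884426 -0.783008   -0.72226969] 0.5743708891341321
6.3 [554.96744374 117.6411284  148.15323119] [-2.94932217 -1.08132499  0.00356299] [ 1.88658707e-01  3.73334155e-01  1.70552744e+00 -9.22364594e-05
  1.06501668e+00  1.05666590e+00] [ 0.44409998 -0.41040684 -2.37715297] 0.5756876679562926
6.35 [555.11987581 117.68973713 148.32438525] [-2.94932753 -1.08132232  0.00296844] [ 1.88659992e-01  3.73233039e-01  1.70520374e+00 -2.60480060e-05
  1.06506738e+00  1.05663782e+00] [-0.15016625 -0.42508715 -1.27822539] 0.5745818069564954
```

View pics/w3.png

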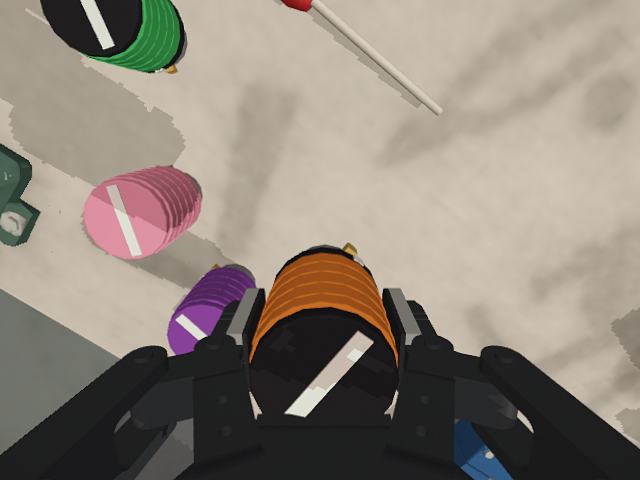

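```bash
cat >> h.py <<'E'
def line_tool(frame,K,D,Tc,uv,r,ztool,vmin=110):
    hsv=cv2.cvtColor(frame,cv2.COLOR_RGB2HSV); mk=np.zeros(hsv.shape[:2],np.uint8);cv2.circle(mk,uv,r,255,-1)
    w=cv2.inRange(hsv,(0,0,vmin),(180,110,255))&mk
    n,l,st,ce=cv2.connectedComponentsWithStats(w);k=1+st[1:,4].argmax();print(st[k])
    c=dict(camera_matrix=K,distortion=D,W=Tc)
    p=onz(c,np.argwhere(l==k)[:,::-1].astype(float),ztool)[:,:2]
    (cx,cy),(a,b),ang=cv2.minAreaRect(p.astype(np.float32)); bx=cv2.boxPoints(((cx,cy),(a,b),ang))
    e=[(bx[i]+bx[(i+1)%4])/2 for i in range(4)]
    i=0 if np.linalg.norm(e[0]-e[2])>np.linalg.norm(e[1]-e[3]) else 1
    d=e[i]-e[i+2]; print('ends',e[i],e[i+2],'len',np.linalg.norm(d),'ang',np.degrees(np.arctan2(d[1],d[0]))%180)
E
python3 - <<'E'
from h import *
c=cap('wrist');K,D,Tc=c['camera_matrix'],np.array(c['distortion']),np.array(c['tool_from_camera'])
s=status.get_obs();print(s['tool_pos'],s['time_s'])
line_tool(np.load('w2.npz')['frame'],K,D,Tc,(315,213),30,145.4)
for z in(-46,-42):line_tool(c['frame'],K,D,Tc,(330,376),56,z,90)
f=cv2.cvtColor(c['frame'],cv2.COLOR_RGB2HSV)
o=cv2.inRange(f,(5,120,60),(25,255,255))
for v in(320,335,350,360): 
  x=np.where(o[v,240:410])[0]+240; print(v,x.min(),x.max())
x=np.where(o[290:330,324])[0]+290;print('orange low edge col324',x.max() if len(x) else None)
E
```

```text
[555.39248818 117.69104314 148.69941281] 6.45
[304 189  22  51 412]
ends [-16.337204 -14.009484] [24.510265  -1.4403296] len 42.737564 ang 17.103638
[ 286  331   88   87 2069]
ends [-15.391877  -9.94681 ] [14.126641 12.522638] len 37.097427 ang 37.278336
[ 286  331   88   87 2069]
ends [-19.14706  -10.349903] [11.594964 13.050877] len 38.635067 ang 37.278336
320 259 388
335 254 392
350 251 396
360 249 397
orange low edge col324 307
```

```bash
python3 - <<'E'
from h import *
c=cap('wrist');K,D,Tc=c['camera_matrix'],np.array(c['distortion']),np.array(c['tool_from_camera'])
s=status.get_obs();print(s['tool_pos'],s['time_s'])
def pts(d,uv,T):
    r=ray(c,uv);z=d[[int(v) for u,v in uv],[int(u) for u,v in uv]];return (r*z[:,None])@T[:3,:3].T+T[:3,3]
uv=[(x,y) for x in range(275,375,4) for y in range(330,405,4)]
p=pts(c['depth'],uv,Tc);A=np.c_[p[:,:2],np.ones(len(p))]
good=abs(p[:,2]-np.median(p[:,2]))<4;k=np.linalg.lstsq(A[good],p[good,2],rcond=None)[0];print('cap plane tool',k,np.median(p[:,2]),good.mean(),(p[good,2]-A[good]@k).std())
w2=np.load('w2.npz');uv2=[(x,y) for x in range(300,328,3) for y in range(198,230,3)]
p=pts(w2['depth'],uv2,w2['W']);print('cap world z in w2',np.median(p[:,2]))
uv3=[(x,y) for x in range(350,640,20) for y in range(180,240,20)];p=pts(c['depth'],uv3,c['W']);print('table z now',np.median(p[:,2]))
p=pts(w2['depth'],[(x,y) for x in range(350,600,20) for y in range(120,200,20)],w2['W']);print('table z w2',np.median(p[:,2]))
# side wall of the lens: fit cylinder in tool xy
uv=[(x,y) for x in range(262,388,3) for y in range(285,300,3)]
p=pts(c['depth'],uv,Tc);p=p[(p[:,2]<0)|1>0] if 0 else p
from scipy.optimize import least_squares
r=least_squares(lambda a:np.hypot(p[:,0]-a[0],p[:,1]-a[1])-25,[0,0],loss='soft_l1');print('axis tool',r.x,abs(r.fun).mean(),p[:,2].min(),p[:,2].max())
E
```

```text
[555.47574159 117.7330514  148.83456944] 6.5
cap plane tool [-6.56695579e-04 -1.55638356e-02 -4.52386563e+01] -45.196468529478125 0.9957894736842106 0.6049957694197874
cap world z in w2 86.26373739004995
table z now -0.15545214609528557
table z w2 -0.2523345701978599
axis tool [-3.44885838 -0.08625627] 5.271004292279345 -142.50433133036944 150.3319935341607
```

Call:
step_arm(deltas=[[1,-2.2,1.0,0,0],[1,-4.8,2.1,0,0],[1,-4.8,2.1,0,0],[1,-4.8,2.1,0,0],[1,-4.8,2.1,0,0],[1,-4.8,2.1,0,0],[1,-4.8,2.1,0,0],[1,-2.9,1.4,0,0]])

```text
time_s: 7.5
tool_pos: [391.4, -217.9, 149.4]
tool_rot: [2.951, 1.078, -0.001]
wrist_force: [-0.0, -0.4, -0.3]
width: 0.574
grasp_force: 62.2
```

Call:
step_arm(deltas=[[1,0,0,0,0],[1,0,0,0,0],[1,0,0,0,0],[1,0,0,0,0],[1,0,0,0,0],[1,0,0,0,0],[1,0,0,0,0],[1,0,0,0,0]])

```text
time_s: 8.5
tool_pos: [393.9, -215.8, 149.3]
tool_rot: [2.95, 1.081, -0.0]
wrist_force: [-0.3, -0.6, -1.5]
width: 0.571
grasp_force: 62.2
```

```bash
python3 - <<'E'
from h import *
c=cap('wrist');c=cap('wrist');s=status.get_obs();K,D,Tc=c['camera_matrix'],np.array(c['distortion']),np.array(c['tool_from_camera'])
print(s['time_s'],s['tool_pos'],s['tool_rot'],s['q'],s['wrist_force'])
save(c,'w4.png'); np.savez('w4.npz',**{k:c[k] for k in('frame','depth','W')})
line_tool(c['frame'],K,D,Tc,(330,376),56,-45.2,90)
dockfit(c)
for r in dock(c): print(r)
E
```

```text
8.6 [ 393.89056301 -215.81883887  149.30817891] [ 2.94957790e+00  1.08134746e+00 -6.45817577e-05] [-5.26806070e-01  1.98130581e-01  1.96258078e+00 -7.25996572e-05
  9.80872971e-01  3.41239345e-01] [ 0.23131043  0.74728744 -0.8291335 ]
[ 286  330   88   88 2093]
ends [-16.24766  -10.098681] [13.64897  12.697812] len 37.59639 ang 37.325912
[(np.int32(62), array([306.6,   2.2])), (np.int32(261), array([366.2,  56.2])), (np.int32(2481), array([300.5,  97.3])), (np.int32(2245), array([347.3, 133.9])), (np.int32(114), array([428.1, 100.6])), (np.int32(114), array([221.6, 133.4])), (np.int32(200), array([284.7, 172.7])), (np.int32(79), array([337.8, 217.2]))]
ring ((323.34912109375, 115.32780456542969), (100.6732406616211, 107.20604705810547), 7.993337154388428) [[ 454.4 -164.4   45. ]]
fit [ 453.35 -165.45] 3.8985963954682052
[(np.int32(62), array([306.6,   2.2])), (np.int32(261), array([366.2,  56.2])), (np.int32(2481), array([300.5,  97.3])), (np.int32(2245), array([347.3, 133.9])), (np.int32(114), array([428.1, 100.6])), (np.int32(114), array([221.6, 133.4])), (np.int32(200), array([284.7, 172.7])), (np.int32(79), array([337.8, 217.2]))]
ring ((323.34912109375, 115.32780456542969), (100.6732406616211, 107.20604705810547), 7.993337154388428) [[ 454.4 -164.4   45. ]]
(np.int32(62), array([ 496.1, -116.2,   44. ]))
(np.int32(261), array([ 497.5, -162.2,   44. ]))
(np.int32(2481), array([ 453.3, -146.4,   44. ]))
(np.int32(2245), array([ 455.7, -183.6,   44. ]))
(np.int32(114), array([ 503.9, -209.3,   44. ]))
(np.int32(114), array([ 403.2, -121.3,   44. ]))
(np.int32(200), array([ 409.8, -168.2,   44. ]))
(np.int32(79), array([ 409.6, -215.5,   44. ]))
```

View pics/w4.png

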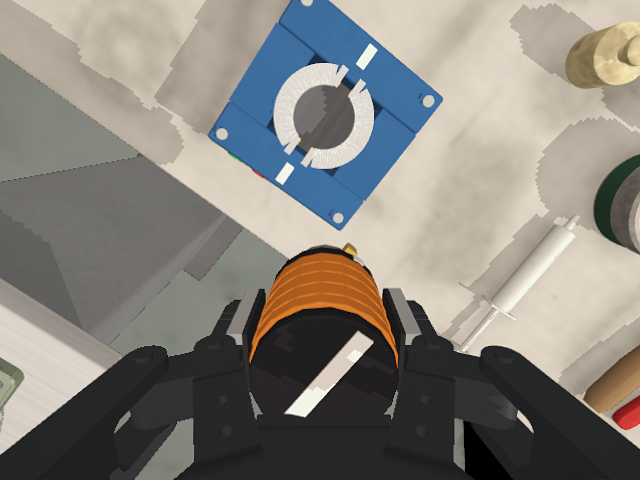

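Call:
step_arm(deltas=[[1,2,0,0,-0.9],[1,2,0,0,0],[1,2,0,0,0],[1,2.2,0,0,0],[1,0,0,2,0],[1,0,0,2,0],[1,0,0,1.2,0],[1,0,0,0,0]])

```text
time_s: 9.6
tool_pos: [455.4, -162.0, 96.7]
tool_rot: [-2.94, -1.104, 0.002]
wrist_force: [1.0, -0.8, -1.2]
width: 0.57
grasp_force: 62.2
```

```bash
python3 - <<'E'
from h import *
for i in range(4):
    c=cap('wrist');s=status.get_obs();print(s['time_s'],s['tool_pos'],s['tool_rot'],s['wrist_force'])
K,D,Tc=c['camera_matrix'],np.array(c['distortion']),np.array(c['tool_from_camera'])
line_tool(c['frame'],K,D,Tc,(330,376),56,-45.2,90)
c=cap('side');save(c,'s5.png',(235,180,345,330),4)
E
```

```text
9.65 [ 455.92674607 -162.1821353    97.34840672] [ 2.94107673e+00  1.10438383e+00 -1.67498798e-04] [ 0.59644701  0.02683458 -1.60669983]
9.7 [ 456.26793321 -162.31925471   97.76400145] [2.94044570e+00 1.10406254e+00 1.11776727e-03] [-0.8338913   0.07699996 -1.49047736]
9.75 [ 456.36727915 -162.36420355   97.96486979] [2.94015357e+00 1.10391303e+00 1.71346231e-03] [ 0.12836073 -0.41874886 -0.69674984]
9.8 [ 456.41811081 -162.3587341    98.0476603 ] [2.93992687e+00 1.10397753e+00 1.99607073e-03] [-0.46619534 -0.17378218 -1.11559249]
[ 286  330   88   88 2090]
ends [-16.216892 -10.134706] [13.646653 12.701463] len 37.594173 ang 37.40457
```

View pics/s5.png

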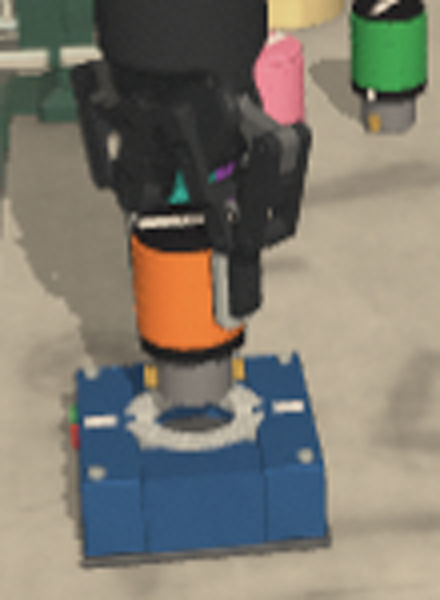

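Call:
step_arm(deltas=[[1,-0.05,0.06,0,0],[1,0,0,0.5,0],[1,0,0,0.5,0],[1,0,0,0.2,0],[1,0,0,0.2,0],[1,0,0,0.2,0],[1,0,0,0,0],[1,0,0,0,0]])

```text
time_s: 10.85
tool_pos: [455.9, -162.9, 81.4]
tool_rot: [2.941, 1.105, 0.0]
wrist_force: [-0.6, 0.2, -2.4]
width: 0.571
grasp_force: 62.2
```

Call:
step_arm(deltas=[[1,0,0,0.2,0],[1,0,0,0.2,0],[1,0,0,0.2,0],[1,0,0,0.2,0],[1,0,0,0.2,0],[1,0,0,0,0],[1,0,0,0,0],[1,0,0,0,0]])

```text
time_s: 11.85
tool_pos: [455.9, -162.9, 71.4]
tool_rot: [2.941, 1.104, 0.0]
wrist_force: [-0.3, -0.3, -1.8]
width: 0.571
grasp_force: 62.2
```

Call:
step_arm(deltas=[[1,0,0,0.2,0],[1,0,0,0.1,0],[1,0,0,0.1,0],[1,0,0,0.1,0],[1,0,0,0.1,0],[1,0,0,0.1,0],[1,0,0,0,0],[1,0,0,0,0]])

```text
time_s: 12.85
tool_pos: [456.1, -162.9, 64.6]
tool_rot: [2.941, 1.104, 0.001]
wrist_force: [-1.2, 0.8, 4.9]
width: 0.573
grasp_force: 62.4
```

Call:
step_arm(deltas=[[1,0,0,0.1,0],[1,0,0,0.1,0],[1,0,0,0.1,0],[1,0,0,0,0],[1,0,0,0,0],[1,0,0,0,0],[1,0,0,0,0],[1,0,0,0,0]])

```text
time_s: 13.85
tool_pos: [456.1, -162.9, 61.9]
tool_rot: [2.941, 1.104, 0.001]
wrist_force: [-0.5, 1.1, 8.6]
width: 0.571
grasp_force: 62.7
```

Call:
step_arm(deltas=[[1,-0.003,0.029,0,5],[1,-0.003,0.029,0,5],[1,-0.003,0.029,0,5],[1,-0.003,0.029,0,5],[1,-0.003,0.029,0,5],[1,-0.003,0.029,0,5],[1,-0.003,0.029,0,5],[1,-0.003,0.029,0,5]])

```text
time_s: 14.85
tool_pos: [457.2, -165.4, 62.0]
tool_rot: [3.14, 0.028, 0.002]
wrist_force: [-0.9, 0.2, 8.4]
width: 0.571
grasp_force: 62.8
```

```bash
python3 - <<'E'
from h import *
c=cap('wrist');s=status.get_obs();print(s['time_s'],s['tool_pos'],s['tool_rot'],s['q'],s['wrist_force'],s['ft_torque'])
K,D,Tc=c['camera_matrix'],np.array(c['distortion']),np.array(c['tool_from_camera'])
line_tool(c['frame'],K,D,Tc,(330,376),56,-45.2,90)
E
```

```text
14.9 [ 457.18442232 -165.45287688   62.03834049] [3.14046024e+00 2.48172465e-02 2.49217323e-03] [-3.70642621e-01  3.61583932e-01  1.99754798e+00 -5.30999069e-04
  7.80604186e-01  1.18472611e+00] [-0.65505544  0.29466037  8.65398026] [0.09397739 0.26626018 0.0403987 ]
[ 286  330   88   88 2088]
ends [-16.327896 -10.181939] [13.473907 12.583558] len 37.502205 ang 37.3761
```

Call:
step_arm(deltas=[[1,-0.003,0.031,0,5.5],[1,-0.003,0.031,0,5.5],[1,-0.003,0.031,0,5.5],[1,-0.003,0.031,0,5.5],[1,-0.003,0.031,0,5.5],[1,-0.003,0.031,0,5.5],[1,-0.003,0.031,0,5.5],[1,0,0,0,0]])

```text
time_s: 15.9
tool_pos: [456.4, -167.8, 62.1]
tool_rot: [2.975, -1.004, 0.003]
wrist_force: [-0.8, -1.4, 8.4]
width: 0.573
grasp_force: 63.0
```

Call:
step_arm(deltas=[[1,0,0.03,0,5],[1,0,0.015,0,3],[1,0,0.01,0,2],[1,0,0,0,0],[1,0,0,0,0],[1,0,0,0,0],[1,0,0,0,0],[1,0,0,0,0]])

```text
time_s: 16.9
tool_pos: [456.0, -168.3, 62.1]
tool_rot: [2.877, -1.258, 0.004]
wrist_force: [-1.3, -1.4, 7.2]
width: 0.573
grasp_force: 63.0
```

```bash
cat > chk.py <<'E'
from h import *
c=cap('wrist');s=status.get_obs();print(s['time_s'],s['tool_pos'],np.degrees(2*np.arctan2(s['tool_rot'][1],s['tool_rot'][0])),s['tool_rot'],s['q'],s['wrist_force'],s['ft_torque'])
K,D,Tc=c['camera_matrix'],np.array(c['distortion']),np.array(c['tool_from_camera'])
line_tool(c['frame'],K,D,Tc,(330,376),56,-45.2,90)
E
python3 chk.py
```

```text
16.95 [ 456.06011182 -168.26244625   62.06382113] -47.227264367315584 [ 2.87740499 -1.2579227   0.0035906 ] [-3.76251095e-01  3.61286296e-01  1.99798074e+00 -1.87238995e-03
  7.80085548e-01  2.02014601e+00] [-1.25052105 -0.54330301  8.91385591] [-0.22877411  0.25994547  0.30572314]
[ 286  330   88   88 2090]
ends [-16.70276  -10.054038] [13.229692 12.578319] len 37.52566 ang 37.09346
```

Call:
step_arm(deltas=[[1,0,0.01,0.03,1.5],[1,0,0,0,0],[1,0,0,0,0],[1,0,0,0,0],[1,0,0,0,0],[1,0,0,0,0],[1,0,0,0,0],[1,0,0,0,0]])

```text
time_s: 17.95
tool_pos: [456.1, -168.4, 61.8]
tool_rot: [2.861, -1.294, 0.004]
wrist_force: [-0.9, -0.5, 7.8]
width: 0.575
grasp_force: 63.0
```

```bash
python3 chk.py
```

```text
18.0 [ 456.03622697 -168.37029537   61.827326  ] -48.662237522473866 [ 2.86122276 -1.29376288  0.00388673] [-0.3763046   0.36158269  1.99831738 -0.00224529  0.77929178  2.04540342] [-0.64581005 -1.69001128  7.3369213 ] [-0.20942676  0.21476361  0.53758947]
[ 286  330   88   88 2093]
ends [-16.712082  -10.0462055] [13.238794 12.564955] len 37.527584 ang 37.050674
```

```bash
python3 -c "
from rig import ticket
print(ticket.sign_off())"
```

```text
the job is handed in; nothing more can be done
None
```

I handed the job in at about 18 s with the orange beacon still gripped, pressed about 8 mm down in the dock and turned about 90° clockwise to the stop; no verdict came back, and I did not re-photograph the green beacon, screwdriver or weight, though every move stayed clear of them.

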